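Kit the pump overhaul tray

ROBOT

A 6-joint arm with a two-finger parallel gripper is mounted at the origin on a cart in front of the work surface, level with it; the furniture and walls round the work are solid. World frame = base frame: x ahead of the robot, y to its left, z up, the work surface at z = 0. Lengths are in m, angles in rad, forces in N, time in s.
With the tool pointing down it reaches from about 0.325 to 0.9 m from the base axis. Payload 6.1 kg.
Tool frame: the origin (TCP) lies on the centre line of the jaws, within the pads' length; the fingertips stand tip_extent ahead of it and the grasp point (between the pads) lies 8 mm behind it (tip_extent is the distance from the TCP to the fingertips, in m); z points along the fingers, y is the line along which they close (so a half turn about z gives the same grasp; the last joint's range is limited). The gripper opens to 85 mm and grips with 20 to 120 N. Pads are 22 mm wide; open, the fingers measure 114 mm over their backs; the gripper's body (76 mm by 85 mm) begins 54 mm behind the grasp point. The pads swing forward as they close: fully open they stand 13 mm farther back than shut.
Start: joints at [-1.277, 0.22, 1.526, -0, 1.395, -0.126], TCP at [0.255, -0.571, 0.242] pointing down, gripper open.
Joint ranges: [-2.98, 2.98], [-0.91, 2.08], [0.09, 2.57], [-1.24, 4.39], [0.2, 2.65], [-2.68, 2.68]. Speed limits (rad/s): [2.57, 2.57, 3.01, 3.14, 3.14, 3.14].

INTERFACE

Orientations are given as a unit quaternion [x, y, z, w].
In Python, from bench import * gives the robot as it stands. The module is installed in compiled form; this text tells all that it offers.
- The arm moves only by the tool move_arm, never from a script. Its argument "increments" is a list that holds one entry, the list of rows, each a list of 5 numbers: the opening, from 0 (shut) to 1 (fully open), then the shift along the world's x, y, z in m, then the turn about the world's z in degrees. In form: [[[claw, dx, dy, dz, turn], ...]]. A call has 1 to 10 rows; each row is the pose to reach, as a shift and turn from the pose commanded when the call began; what a row does not reach only later rows make up. A row lasts 1/10 s, in which the tool goes at most 50 mm and 8.59 degrees, less where a joint would pass 70% of its speed; a pose out of reach is approached as far as the arm can. A call with a gripper value outside its range is refused whole. The fingers move at their own pace and stop on an object; "squeeze" is the grip in N (left out, the last holds). Time passes only in rows, so rows that repeat a pose let the fingers close. It gives the time, the measured TCP pose, the force, the opening and the grip force at its end, in the units of the state.
- get_state(): the state, without advancing time (a new reading comes with each control period).
- read_camera(name): name is "scene" or "top"; returns the picture (400x640x3 uint8, red, green, blue); there is no depth.
- camera_params(name): a dict with "intrinsics" (3x3 intrinsics, pixels), "camera_from_world" (4x4, takes a point from world to camera coordinates). Camera axes: x right, y up, looking along -z (the intrinsics and any distortion apply to the point x, -y, -z); pixel columns grow to the right and rows downward; lengths in m; the calibration is good to about 2 mm. A picture is of the moment at which its call begins. camera_params takes no time and is no camera call.
- sign_off(): hands the job in; it is judged then, once.
The state is a dict: "t": time; "joint_pos": joint angles; "qd": joint speeds; "joint_efforts": joint torques, N m; "tool_pos": TCP position; "tool_rot": TCP orientation; "ft_force": force on the tool from outside, world axes, zero at the start; "moment": the same for the moment, N m; "finger_gap": opening from 0.0 (shut) to 1.0 (fully open); "gripper_force": force on a finger pad.
Only numpy, scipy, OpenCV 4.12 (cv2) and the standard library are available. Lean on these libraries where they do the work, as an engineer would, in place of code of your own. Each camera call takes 0.05 s, during which the arm holds its last target. There are 200 camera calls.

TASK

Gather the pump overhaul kit into the tray: set the bearing, the spur gear, the clean brass hose coupling and the clean yellow bolt each in the nest made for it (bearing in the white round collar, gear hub up in the green crown, coupling upright in the orange collar, bolt head down in the yellow hexagon), resting fully down inside its collar and let go. Set the parts down without dropping them, and leave the corroded dark coupling and the rusty bolt standing where they are; they are scrap.

Things in the scene. Friction and masses are not known exactly. Their poses are not given: they have to be found in the camera images.
- bearing: ball bearing, bright steel ring with a black seal, 47 mm in diameter, 14 mm tall, lying flat; origin at the centre of its underside, z up. Its bore cannot be used: hold it across the outside
- spur_gear: dark steel spur gear lying flat, hub up: toothed disc 51 mm in diameter, 12 mm thick, with a 20 mm hub that stands 8 mm above it (20 mm tall in all); origin at the centre of its underside, z up
- brass_coupling: hose coupling of clean yellow brass standing on end, 41 mm tall: round body 26 mm in diameter up to 20 mm, a hexagon from 20 to 29 mm (24 mm across flats, 27 mm across corners, flats facing along x), a 19 mm barb above; origin at the centre of its underside, z up
- bright_bolt: clean yellow (brass-coloured) bolt standing on its head, 53 mm tall: hexagon head 20 mm across flats, 23 mm across corners and 8 mm thick at the bottom, a 12 mm round shank above; origin at the centre of its underside, z up
- dark_coupling: look-alike: a corroded, dark brown hose coupling standing on end, 23 mm in diameter, 41 mm tall; origin at the centre of its underside, z up. Scrap: it stays where it stands
- rusty_bolt: look-alike: a rusty brown bolt standing on its head (head 17 mm across flats, 19 mm across corners), 32 mm tall; origin at the centre of its underside, z up. Scrap: it stays where it stands
- nest_bearing: nest for the bearing: one round WHITE collar, 59 mm inside diameter, 5 mm wall, 5 mm high above the tile's top. Fixed grey 96 mm tile, one of four (97 mm apart, two by two, in any order) in a grey tray 202 mm square, rim 13 mm high. Origin: middle of the underside, 3 mm above the bench; x, y along its edges; the part rests on the tile's top, 6 mm above the origin.
- nest_gear: nest for the spur gear: broken GREEN collar, a crown of ten blocks round a 64 mm circle, 6 mm thick, 5 mm high above the tile's top. Fixed grey 96 mm tile, one of four (97 mm apart, two by two, in any order) in a grey tray 202 mm square, rim 13 mm high. Origin: middle of the underside, 3 mm above the bench; x, y along its edges; the part rests on the tile's top, 6 mm above the origin.
- nest_coupling: nest for the brass hose coupling: small round ORANGE collar, 39 mm inside diameter, 4.5 mm wall, 12 mm high above the tile's top. Fixed grey 96 mm tile, one of four (97 mm apart, two by two, in any order) in a grey tray 202 mm square, rim 13 mm high. Origin: middle of the underside, 3 mm above the bench; x, y along its edges; the part rests on the tile's top, 6 mm above the origin.
- nest_bolt: nest for the bolt: hexagonal YELLOW collar, 34 mm across flats inside, 5 mm wall, 6 mm high above the tile's top. Fixed grey 96 mm tile, one of four (97 mm apart, two by two, in any order) in a grey tray 202 mm square, rim 13 mm high. Origin: middle of the underside, 3 mm above the bench; x, y along its edges; the part rests on the tile's top, 6 mm above the origin.

How it is judged:
By the outcome, as a careful person would: the job done as asked, in the order asked, and still so for the second after the job is handed in, with the robot touching nothing.
It also fails if it takes over 112 s, if anything falls off the work surface, if the arm or the gripper's body presses on something with over 40 N, if the wrist force passes 120 N, or if a joint passes its speed limit or range.

## Working session

There is one attempt and no reset: what is moved stays moved. The work goes in short steps, Python scripts to look and compute and a tool call to move; the robot and the scene stay as the last step left them, time stands still between calls to the robot, and variables do not carry over. Pictures are saved under pics/ and viewed, at most 18 in all, crops included, and the job is handed in when it is done.

Besides the shell and the picture viewer there is one more tool, called after "Call:" in YAML: its name, and indented under it one key for each argument. move_arm: Moves the arm, as the interface text tells. Its arguments: {"type":"object","properties":{"increments":{"type":"array"},"squeeze":{"type":"number"}},"required":["increments"]}

```bash
mkdir -p pics
python3 - <<'E'
from bench import *
import cv2
print(get_state())
for n in("scene","top"):
    im=read_camera(n); cv2.imwrite(f"pics/{n}0.png",im[:,:,::-1]); p=camera_params(n); print(n,p)
E
```

```text
{'t': 0.0, 'joint_pos': array([-1.27712414e+00,  2.21215543e-01,  1.52762004e+00,  1.20425961e-05,
        1.39471203e+00, -1.26106282e-01]), 'qd': array([-2.13128430e-04,  7.96013038e-04, -9.16120456e-05,  1.26142167e-03,
        6.21806729e-04, -1.23864091e-04]), 'joint_efforts': array([ 2.71528861e-04, -4.96899068e+01, -3.89388800e+01, -1.87423966e-04,
        1.11098791e-02, -4.58571208e-05]), 'tool_pos': array([ 0.25454811, -0.57016925,  0.24120106]), 'tool_rot': array([ 9.78053753e-01,  2.08350427e-01, -7.58941708e-05, -9.74549154e-04]), 'ft_force': array([-0.2900586 ,  0.62968272, -0.05440431]), 'moment': array([-0.00638282,  0.03889324, -0.00808301]), 'gripper_force': 0.0, 'finger_gap': 0.9985389248443246}
scene {'intrinsics': array([[490.20795671,   0.        , 305.0859469 ],
       [  0.        , 490.20795671, 199.49236159],
       [  0.        ,   0.        ,   1.        ]]), 'camera_from_world': array([[ 0.79898561, -0.60086208, -0.02422299, -0.43679024],
       [ 0.27847996,  0.33400143,  0.90049539, -0.1739168 ],
       [-0.53298302, -0.72622848,  0.43419038, -1.21891831],
       [ 0.        ,  0.        ,  0.        ,  1.        ]])}
top {'intrinsics': array([[409.21478352,   0.        , 319.45947303],
       [  0.        , 409.21478352, 195.90723057],
       [  0.        ,   0.        ,   1.        ]]), 'camera_from_world': array([[ 0.00716738, -0.99991597,  0.01080165, -0.03511629],
       [ 0.99246482,  0.00843447,  0.1222393 , -0.53275462],
       [-0.12232013,  0.00984412,  0.99244188, -1.255585  ],
       [ 0.        ,  0.        ,  0.        ,  1.        ]])}
```

View pics/scene0.png

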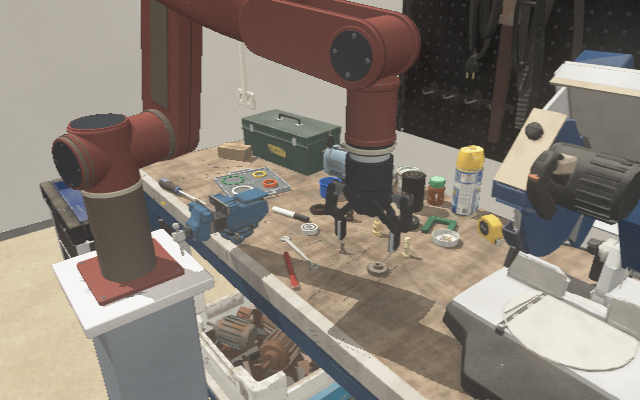

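View pics/top0.png

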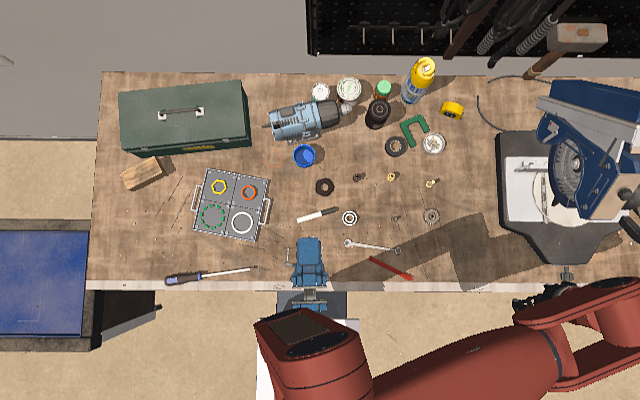

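The top view shows the tray around (230,205), the bearing near (349,218), the gear near (431,216), and small uprights near (359,177), (392,177), (431,183), (396,217). I'll zoom in on these.

Run:
```python
import cv2,numpy as np
t=cv2.imread("pics/top0.png");s=cv2.imread("pics/scene0.png")
a=cv2.resize(t[140:240,310:470],None,fx=5,fy=5,interpolation=cv2.INTER_CUBIC)
cv2.imwrite("pics/c1.png",a)
b=cv2.resize(s[180:290,270:430],None,fx=5,fy=5,interpolation=cv2.INTER_CUBIC)
cv2.imwrite("pics/c2.png",b)
c=cv2.resize(t[160:245,185:275],None,fx=6,fy=6,interpolation=cv2.INTER_CUBIC)
cv2.imwrite("pics/c3.png",c)
```

```text
(no output)
```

View pics/c1.png

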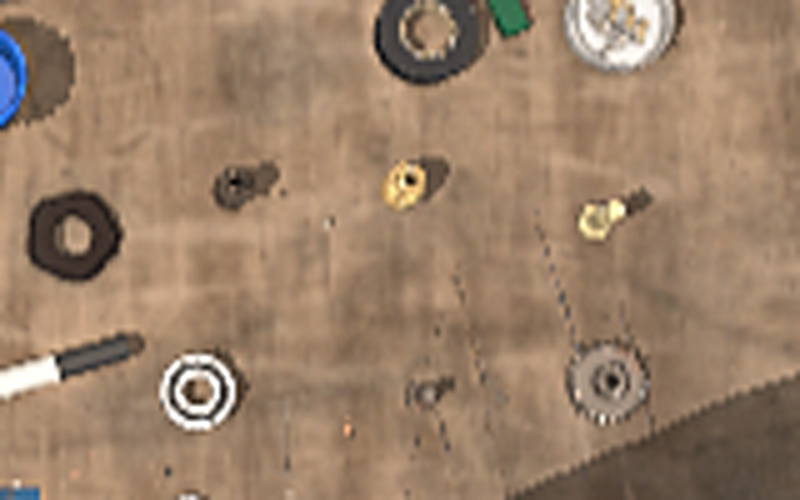

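View pics/c2.png

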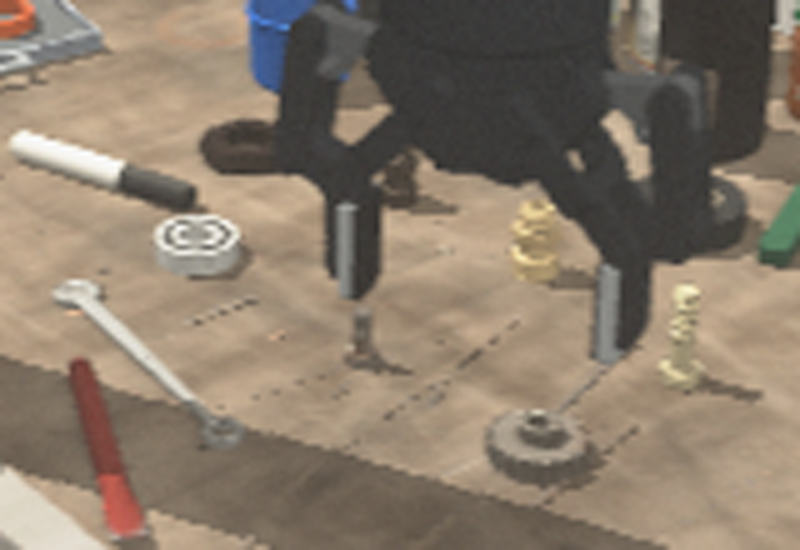

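View pics/c3.png

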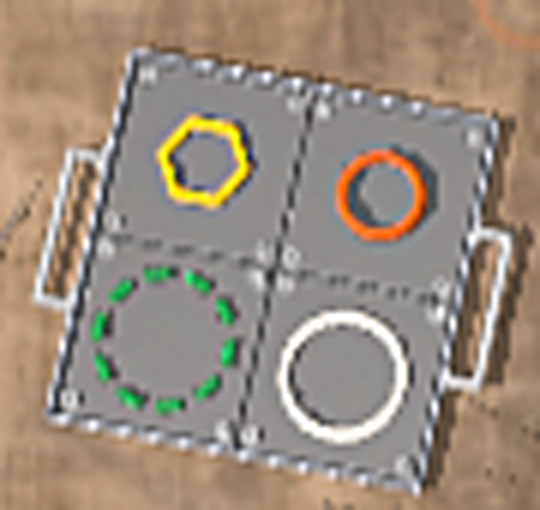

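Crops: the bearing is at top-px (349.8,218.2), the gear (431.6,216.6), the brass coupling (391,177), the yellow bolt (head ~429.5,184), the dark coupling (358,177) and the rusty bolt (396,218). The nests are yellow (219,187), orange (249,193), green (213,217) and white (242,222). Now I'll measure them.

```bash
cat > h.py <<'E'
from bench import *
import cv2,numpy as np
def cam(n):
    p=camera_params(n);M=np.array(p["camera_from_world"]);return np.array(p["intrinsics"]),M[:3,:3],M[:3,3]
def ray(n,uv,z):
    K,R,t=cam(n);u,v=uv
    d=R.T@np.array([(u-K[0,2])/K[0,0],-(v-K[1,2])/K[1,1],-1]);c=-R.T@t
    return (c+d*(z-c[2])/d[2]).round(4)
def proj(n,P):
    K,R,t=cam(n);q=R@np.asarray(P)+t
    return np.array([K[0,2]+K[0,0]*q[0]/-q[2],K[1,2]+K[1,1]*q[1]/q[2]]).round(1)
def blob(im,box,f,show=False):
    x0,y0,x1,y1=box;c=im[y0:y1,x0:x1];h=cv2.cvtColor(c,cv2.COLOR_RGB2HSV).astype(int)
    m=f(h[...,0],h[...,1],h[...,2]).astype(np.uint8)
    n,l,s,ce=cv2.connectedComponentsWithStats(m)
    k=1+np.argmax(s[1:,4]);ys,xs=np.nonzero(l==k)
    return xs+x0,ys+y0
def circ(xs,ys):
    p=np.stack([xs,ys],1).astype(np.float32);h=cv2.convexHull(p)
    (e,ax,an)=cv2.fitEllipse(h) if len(h)>4 else ((xs.mean(),ys.mean()),(0,0),0)
    return np.array([xs.mean(),ys.mean()]).round(2),np.array(e).round(2),np.array(ax).round(1),len(xs)
E
python3 - <<'E'
from h import *
T=cv2.imread("pics/top0.png")[:,:,::-1];S=cv2.imread("pics/scene0.png")[:,:,::-1]
yel=lambda h,s,v:(abs(h-28)<6)&(s>150)&(v>120)
N={"yellow":((205,172,235,203),lambda h,s,v:(abs(h-27)<8)&(s>120)&(v>120),.015),
"orange":((236,178,264,205),lambda h,s,v:(h<14)&(s>140)&(v>120),.021),
"green":((198,200,228,232),lambda h,s,v:(abs(h-70)<20)&(s>80),.014),
"white":((228,208,257,238),lambda h,s,v:(s<40)&(v>200),.014)}
for k,(b,f,z) in N.items():
    x0,y0,x1,y1=b;h=cv2.cvtColor(np.ascontiguousarray(T[y0:y1,x0:x1]),cv2.COLOR_RGB2HSV).astype(int)
    ys,xs=np.nonzero(f(h[...,0],h[...,1],h[...,2]));r=circ(xs+x0,ys+y0);print(k,r,ray("top",r[1],z),ray("top",r[0],z))
T=np.ascontiguousarray(T);S=np.ascontiguousarray(S)
def rep(k,cn,im,b,f,z):
    xs,ys=blob(im,b,f);r=circ(xs,ys);print(k,cn,r,(xs.min(),xs.max(),ys.min(),ys.max()),ray(cn,r[0],z),ray(cn,r[1],z))
rep("bearing","top",T,(338,206,362,230),lambda h,s,v:(s<40)&(v>150),.014)
rep("bearing","scene",S,(298,215,322,240),lambda h,s,v:(s<45)&(v>110),.008)
rep("gear","top",T,(420,204,444,230),lambda h,s,v:(s<75)&(v<220),.012)
rep("gear","scene",S,(364,258,390,280),lambda h,s,v:(s<70),.008)
rep("coup","top",T,(384,168,398,186),lambda h,s,v:(s>100)&(v>150),.03)
rep("coup","scene",S,(368,215,388,240),lambda h,s,v:(s>90)&(v>130),.015)
rep("bolt","top",T,(422,174,440,192),lambda h,s,v:(abs(h-26)<8)&(s>60)&(v>150),.02)
rep("bolt","scene",S,(398,233,414,262),lambda h,s,v:(abs(h-26)<8)&(s>50)&(v>150),.026)
print("campos",[(-cam(n)[1].T@cam(n)[2]).round(3) for n in("top","scene")])
print("direct top",ray("top",(310+409/5,140+180/5),.041),ray("top",(310+597/5,140+221/5),.008),ray("top",(310+610/5,140+383/5),.020))
st=get_state();p=st["tool_pos"];y=np.array([.407,-.913,0])
for z in (.25,.24,.23,.22,.21):
  for s in(1,-1): print(z,s,proj("scene",[p[0]+s*.0425*y[0],p[1]+s*.0425*y[1],z]),end=" ")
E
```

```text
yellow (array([218.49, 186.53]), array([218.36, 186.62]), array([13.9, 15.2]), 68) [0.5624 0.2919 0.015 ] [0.5626 0.2915 0.015 ]
orange (array([247.66, 192.23]), array([248.  , 192.17]), array([14.5, 14.8]), 73) [0.5445 0.1959 0.021 ] [0.5443 0.197  0.021 ]
green (array([211.38, 215.93]), array([211.74, 216.27]), array([23.1, 24.4]), 90) [0.4675 0.3095 0.014 ] [0.4685 0.3107 0.014 ]
white (array([242.13, 223.41]), array([242.55, 231.12]), array([26.4, 39.8]), 131) [0.4213 0.2107 0.014 ] [0.4456 0.2128 0.014 ]
bearing top (array([348.75, 217.99]), array([349.05, 217.93]), array([14.4, 14.7]), 105) (np.int64(342), np.int64(356), np.int64(211), np.int64(225)) [ 0.4655 -0.1247  0.014 ] [ 0.4657 -0.1256  0.014 ]
bearing scene (array([308.93, 228.53]), array([308.76, 228.57]), array([12.5, 18.4]), 178) (np.int64(301), np.int64(317), np.int64(223), np.int64(234)) [ 0.463  -0.1295  0.008 ] [ 0.4625 -0.1294  0.008 ]
gear top (array([430.5 , 216.41]), array([430.3 , 217.62]), array([16.3, 20.7]), 195) (np.int64(423), np.int64(439), np.int64(208), np.int64(227)) [ 0.4727 -0.3858  0.012 ] [ 0.46
[... 683 characters left out ...]
9.2]), 40) (np.int64(426), np.int64(434), np.int64(180), np.int64(187)) [ 0.5779 -0.3833  0.02  ] [ 0.5779 -0.384   0.02  ]
bolt scene (array([405.98, 248.16]), array([406.1 , 247.25]), array([ 9.7, 21.5]), 102) (np.int64(402), np.int64(410), np.int64(237), np.int64(257)) [ 0.5705 -0.3902  0.026 ] [ 0.574  -0.3874  0.026 ]
campos [array([ 0.375, -0.018,  1.312]), array([-0.252, -1.09 ,  0.675])]
direct top [ 0.5972 -0.2585  0.041 ] [ 0.5772 -0.3861  0.008 ] [ 0.4715 -0.3883  0.02  ]
0.25 1 [389.7 245.6] 0.25 -1 [343.1 234.2] 0.24 1 [389.4 250.8] 0.24 -1 [343.1 239.2] 0.23 1 [389.1 255.9] 0.23 -1 [343.  244.1] 0.22 1 [388.8 260.9] 0.22 -1 [343. 249.] 0.21 1 [388.5 265.9] 0.21 -1 [342.9 253.8]
```

Run:
```python
from h import *
S=np.ascontiguousarray(cv2.imread("pics/scene0.png")[:,:,::-1])
for k,f,z,P in (("yellow",lambda h,s,v:(abs(h-27)<8)&(s>120)&(v>120),.012,[.5624,.2917,.012]),("orange",lambda h,s,v:(h<14)&(s>140)&(v>120),.015,[.5444,.1965,.015]),("green",lambda h,s,v:(abs(h-70)<25)&(s>60),.012,[.468,.31,.012]),("white",lambda h,s,v:(s<35)&(v>185),.012,[.4496,.2143,.012])):
    u,v=proj("scene",P).astype(int);b=(u-18,v-10,u+18,v+10)
    h=cv2.cvtColor(S[b[1]:b[3],b[0]:b[2]],cv2.COLOR_RGB2HSV).astype(int)
    ys,xs=np.nonzero(f(h[...,0],h[...,1],h[...,2]));xs+=b[0];ys+=b[1]
    m=((xs.min()+xs.max())/2,(ys.min()+ys.max())/2)
    print(k,proj("scene",P),m,xs.min(),xs.max(),ys.min(),ys.max(),ray("scene",m,z),ray("scene",(xs.mean(),ys.mean()),z))
```

```text
yellow [258.8 173.7] (np.float64(259.0), np.float64(174.5)) 253 265 172 177 [0.5589 0.2846 0.012 ] [0.5602 0.2871 0.012 ]
orange [269.3 182.6] (np.float64(269.0), np.float64(182.5)) 263 275 179 186 [0.544  0.1975 0.015 ] [0.542  0.1936 0.015 ]
green [232.7 178.9] (np.float64(232.5), np.float64(179.5)) 222 243 175 184 [0.4652 0.3061 0.012 ] [0.4659 0.3067 0.012 ]
white [242.1 189.2] (np.float64(238.5), np.float64(187.0)) 225 252 181 193 [0.4494 0.2377 0.012 ] [0.4448 0.2282 0.012 ]
```

Call:
move_arm:
  increments:
    - [[0.8, 0.021, 0.044, 0, 0], [0.8, 0.042, 0.088, 0, 0], [0.8, 0.063, 0.133, 0, 0], [0.8, 0.084, 0.177, 0, 0], [0.8, 0.105, 0.222, 0, 0], [0.8, 0.126, 0.266, 0, 0], [0.8, 0.147, 0.31, 0, 0], [0.8, 0.168, 0.354, 0, 0], [0.8, 0.189, 0.399, 0, 0], [0.8, 0.21, 0.443, 0, 0]]
  squeeze: 30

```text
t: 1.1
tool_pos: [0.465, -0.1257, 0.2421]
tool_rot: [0.978, 0.208, -0.0, 0.0]
ft_force: [0.9, 0.3, -0.2]
finger_gap: 0.802
gripper_force: 0.0
```

Call:
move_arm:
  increments:
    - [[0.8, 0, 0, -0.04, 0], [0.8, 0, 0, -0.08, 0], [0.8, 0, 0, -0.12, 0], [0.8, 0, 0, -0.15, 0], [0.8, 0, 0, -0.15, 0], [0.8, 0, 0, -0.15, 0]]

```text
t: 1.7
tool_pos: [0.4644, -0.1276, 0.0924]
tool_rot: [0.978, 0.208, -0.001, -0.0]
ft_force: [0.3, -0.0, -0.6]
finger_gap: 0.796
gripper_force: 0.0
```

Run:
```python
from h import *
st=get_state();print(st["t"],st["tool_pos"],st["tool_rot"],st["ft_force"],st["finger_gap"])
S=read_camera("scene");T=read_camera("top")
a=cv2.resize(S[150:260,240:400],None,fx=5,fy=5,interpolation=cv2.INTER_CUBIC);cv2.imwrite("pics/s1.png",a[:,:,::-1])
cv2.imwrite("pics/t1full.png",T[:,:,::-1]);cv2.imwrite("pics/s1full.png",S[:,:,::-1])
```

```text
1.7 [ 0.46444808 -0.12761735  0.09238437] [ 9.78059227e-01  2.08325849e-01 -5.55291072e-04 -4.25908194e-04] [ 0.26287043 -0.03015725 -0.56421952] 0.7961865040120076
```

View pics/s1.png

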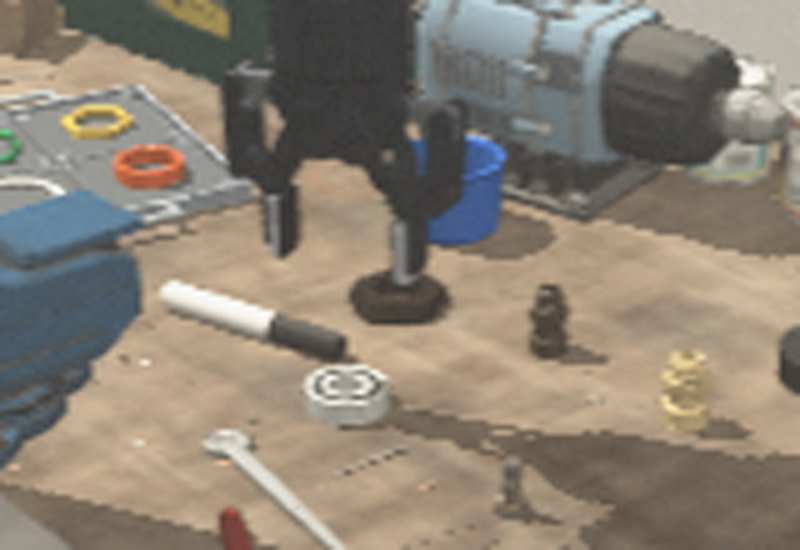

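The scene crop shows the fingers straight above the bearing: tips at px (296,201) and (321,206), bearing at (309,228). The brass coupling is now unoccluded at (377,228).

Run:
```python
from h import *
S=np.ascontiguousarray(cv2.imread("pics/s1full.png")[:,:,::-1])
p=[.4644,-.1276]
for z in (.1,.09,.08,.07): print(z,proj("scene",[*p,z]),[proj("scene",[p[0]+s*.034*.407,p[1]-s*.034*.913,z]) for s in (1,-1)])
for n,b,z in(("coup",(368,215,388,240),.02),("bolt",(398,233,414,262),.026)):
  xs,ys=blob(S,b,lambda h,s,v:(abs(h-26)<9)&(s>60)&(v>140))
  print(n,len(xs),xs.min(),xs.max(),ys.min(),ys.max(),xs.mean(),ys.mean(),ray("scene",((xs.min()+xs.max())/2,(ys.min()+ys.max())/2),z))
for P in ([.596,-.257],[.576,-.387]): print(proj("scene",P+[0]),proj("scene",P+[.041]),proj("scene",P+[.053]))
```

```text
0.1 [308.2 198.4] [array([319.3, 200.9]), array([297.4, 196.1])]
0.09 [308.3 201.8] [array([319.4, 204.2]), array([297.5, 199.4])]
0.08 [308.4 205. ] [array([319.4, 207.5]), array([297.6, 202.6])]
0.07 [308.5 208.3] [array([319.5, 210.8]), array([297.7, 205.9])]
coup 138 372 381 219 236 376.69565217391306 228.16666666666666 [ 0.5963 -0.2596  0.02  ]
bolt 92 402 409 237 257 406.3695652173913 247.3586956521739 [ 0.5737 -0.3856  0.026 ]
[375.5 233.5] [376.  220.4] [376.2 216.5]
[405.9 255.7] [406.9 241.8] [407.3 237.6]
```

Call:
move_arm:
  increments:
    - [[0.66, 0, 0, -0.03, 0], [0.66, 0, 0, -0.06, 0], [0.66, 0, 0, -0.067, 0], [0.66, 0, 0, -0.069, 0], [0.66, 0, 0, -0.069, 0], [0.66, 0, 0, -0.069, 0]]

```text
t: 2.4
tool_pos: [0.4662, -0.1284, 0.0251]
tool_rot: [0.978, 0.208, 0.001, 0.001]
ft_force: [0.8, -0.1, 0.1]
finger_gap: 0.66
gripper_force: 0.0
```

Call:
move_arm:
  increments:
    - [[0.66, 0, 0, -0.001, 0], [0.66, 0, 0, -0.003, 0], [0.66, 0, 0, -0.003, 0], [0.66, 0, 0, -0.003, 0]]

```text
t: 2.8
tool_pos: [0.4647, -0.1277, 0.0203]
tool_rot: [0.978, 0.208, -0.0, -0.0]
ft_force: [0.5, -0.2, -0.8]
finger_gap: 0.664
gripper_force: 0.0
```

Call:
move_arm:
  increments:
    - [[0.66, 0, 0, -0.002, 0], [0.66, 0, 0, -0.004, 0], [0.66, 0, 0, -0.004, 0], [0.66, 0, 0, -0.004, 0]]

```text
t: 3.2
tool_pos: [0.4646, -0.1276, 0.0161]
tool_rot: [0.978, 0.208, -0.0, -0.0]
ft_force: [0.3, -0.8, -0.2]
finger_gap: 0.662
gripper_force: 0.0
```

Call:
move_arm:
  increments:
    - [[0.66, 0, 0, -0.001, 0], [0.66, 0, 0, -0.002, 0], [0.66, 0, 0, -0.002, 0], [0.66, 0, 0, -0.002, 0]]

```text
t: 3.6
tool_pos: [0.4647, -0.1277, 0.0143]
tool_rot: [0.978, 0.208, -0.0, -0.0]
ft_force: [-0.1, 0.2, -0.2]
finger_gap: 0.661
gripper_force: 0.0
```

Call:
move_arm:
  increments:
    - [[0.66, 0, 0, -0.001, 0], [0.66, 0, 0, -0.002, 0], [0.66, 0, 0, -0.002, 0], [0.66, 0, 0, -0.002, 0]]

```text
t: 4.0
tool_pos: [0.4647, -0.1277, 0.0123]
tool_rot: [0.978, 0.208, -0.0, -0.0]
ft_force: [-0.8, 0.2, -0.2]
finger_gap: 0.666
gripper_force: 0.0
```

Call:
move_arm:
  increments:
    - [[0.66, 0, 0, -0.001, 0], [0.66, 0, 0, -0.002, 0], [0.66, 0, 0, -0.002, 0], [0.66, 0, 0, -0.002, 0]]

```text
t: 4.4
tool_pos: [0.4647, -0.1277, 0.0103]
tool_rot: [0.978, 0.208, -0.0, -0.0]
ft_force: [0.1, 0.8, -0.3]
finger_gap: 0.663
gripper_force: 0.0
```

Call:
move_arm:
  increments:
    - [[0.66, 0, 0, -0.001, 0], [0.66, 0, 0, -0.0015, 0], [0.66, 0, 0, -0.0015, 0], [0.66, 0, 0, -0.0015, 0]]

```text
t: 4.8
tool_pos: [0.4647, -0.1277, 0.0088]
tool_rot: [0.978, 0.208, -0.0, -0.0]
ft_force: [0.3, -0.3, -0.9]
finger_gap: 0.664
gripper_force: 0.0
```

Call:
move_arm:
  increments:
    - [[0.66, 0, 0, -0.001, 0], [0.66, 0, 0, -0.002, 0], [0.66, 0, 0, -0.002, 0], [0.66, 0, 0, -0.002, 0]]

```text
t: 5.2
tool_pos: [0.4648, -0.1277, 0.0068]
tool_rot: [0.978, 0.208, 0.0, 0.0]
ft_force: [0.3, -0.3, -0.3]
finger_gap: 0.66
gripper_force: 0.1
```

Call:
move_arm:
  increments:
    - [[0.66, 0, 0, -0.001, 0], [0.66, 0, 0, -0.0015, 0], [0.66, 0, 0, -0.0015, 0], [0.66, 0, 0, -0.0015, 0]]

```text
t: 5.6
tool_pos: [0.4648, -0.1278, 0.0067]
tool_rot: [0.978, 0.208, -0.0, -0.0]
ft_force: [-5.7, 2.8, 16.8]
finger_gap: 0.661
gripper_force: 8.3
```

Call:
move_arm:
  increments:
    - [[0.66, 0, 0, 0.005, 0], [0.66, 0, 0, 0.0095, 0], [0.3, 0, 0, 0.0095, 0], [0.3, 0, 0, 0.0095, 0], [0.3, 0, 0, 0.0095, 0], [0.3, 0, 0, 0.0095, 0], [0.3, 0, 0, 0.0095, 0]]
  squeeze: 40

```text
t: 6.3
tool_pos: [0.4653, -0.1279, 0.0159]
tool_rot: [0.978, 0.208, 0.0, 0.0]
ft_force: [-3.9, 2.6, 11.6]
finger_gap: 0.518
gripper_force: 39.2
```

Call:
move_arm:
  increments:
    - [[0.3, 0, 0, 0, 0], [0.3, 0, 0, 0, 0], [0.3, 0, 0, 0, 0]]

```text
t: 6.6
tool_pos: [0.4652, -0.1279, 0.0159]
tool_rot: [0.978, 0.208, 0.0, 0.0]
ft_force: [-3.4, 1.3, 10.8]
finger_gap: 0.515
gripper_force: 39.2
```

Run:
```python
from h import *
S=read_camera("scene");T=read_camera("top")
a=cv2.resize(S[190:250,270:350],None,fx=8,fy=8,interpolation=cv2.INTER_CUBIC);cv2.imwrite("pics/s2.png",a[:,:,::-1])
print(get_state()["tool_pos"],get_state()["ft_force"])
```

```text
[ 0.46524206 -0.12789036  0.0158617 ] [-3.42296922  2.07832788 11.46827798]
```

View pics/s2.png

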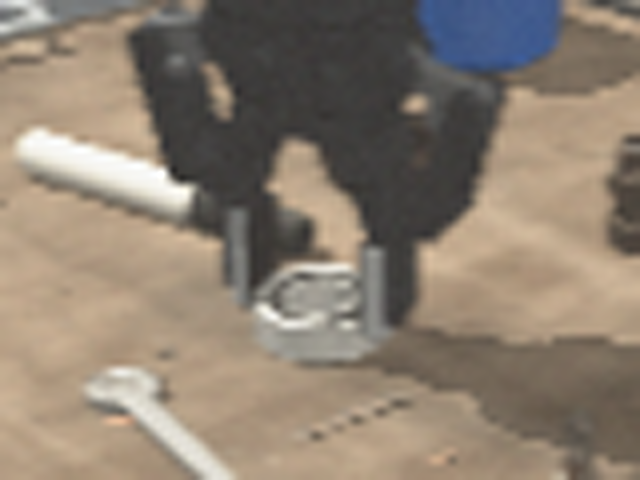

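The crop shows the bearing between the pads (px ~(310,229)), with the pad ends clear of the bench. I'll lift it and carry it round the vice (path bowed to larger x).

Call:
move_arm:
  increments:
    - [[0.3, 0, 0, 0.02, 0], [0.3, 0, 0, 0.06, 0], [0.3, 0.01, 0.01, 0.1, 0], [0.3, 0.03, 0.05, 0.11, 0], [0.3, 0.055, 0.09, 0.11, 0], [0.3, 0.06, 0.135, 0.11, 0], [0.3, 0.06, 0.18, 0.11, 0], [0.3, 0.05, 0.225, 0.11, 0], [0.3, 0.03, 0.265, 0.11, 0], [0.3, 0.01, 0.305, 0.11, 0]]

```text
t: 7.7
tool_pos: [0.4736, 0.1789, 0.1241]
tool_rot: [0.978, 0.208, -0.0, -0.0]
ft_force: [-0.4, 0.7, -1.2]
finger_gap: 0.512
gripper_force: 41.6
```

Call:
move_arm:
  increments:
    - [[0.3, -0.015, 0.02, 0, 0], [0.3, -0.026, 0.035, -0.03, 0], [0.3, -0.026, 0.035, -0.06, 0], [0.3, -0.026, 0.035, -0.07, 0], [0.3, -0.026, 0.035, -0.07, 0]]

```text
t: 8.2
tool_pos: [0.447, 0.2116, 0.0529]
tool_rot: [0.978, 0.208, -0.002, 0.0]
ft_force: [0.0, -0.1, -0.2]
finger_gap: 0.512
gripper_force: 41.6
```

Run:
```python
from h import *
S=read_camera("scene");T=read_camera("top")
a=cv2.resize(S[130:230,190:290],None,fx=4,fy=4,interpolation=cv2.INTER_CUBIC)
b=cv2.resize(T[150:250,190:290],None,fx=4,fy=4,interpolation=cv2.INTER_CUBIC)
cv2.imwrite("pics/s3.png",np.hstack([a,b])[:,:,::-1])
print(get_state()["tool_pos"],get_state()["ft_force"])
```

```text
[0.44952792 0.21205334 0.05546401] [ 0.46509081  0.83213251 -1.22698315]
```

View pics/s3.png

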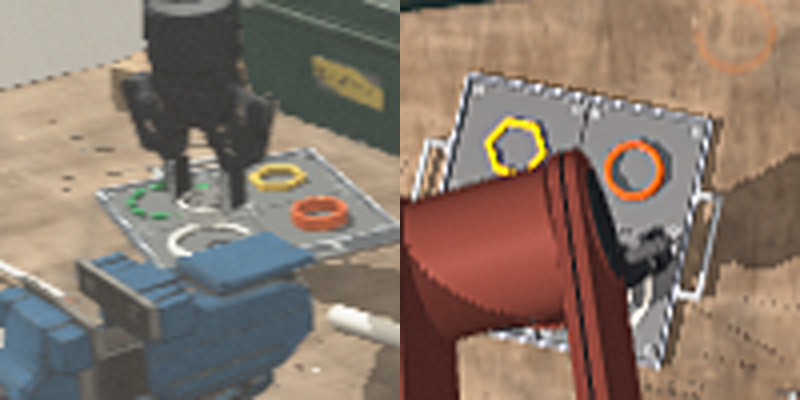

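The crop shows the bearing held at scene px (241,180), above the white ring at (243,190). The estimates agree, so I'll lower it.

Call:
move_arm:
  increments:
    - [[0.3, 0, -0.001, -0.015, 0], [0.3, 0, -0.001, -0.024, 0], [0.3, 0, -0.001, -0.027, 0], [0.3, 0, -0.001, -0.029, 0], [0.3, 0, -0.001, -0.03, 0], [0.3, 0, -0.001, -0.03, 0]]

```text
t: 8.9
tool_pos: [0.449, 0.2114, 0.0251]
tool_rot: [0.978, 0.208, 0.0, -0.0]
ft_force: [0.6, 0.1, -0.2]
finger_gap: 0.515
gripper_force: 41.6
```

Call:
move_arm:
  increments:
    - [[0.3, 0, 0, -0.001, 0], [0.3, 0, 0, -0.001, 0], [0.3, 0, 0, -0.001, 0]]

```text
t: 9.2
tool_pos: [0.4491, 0.2114, 0.0249]
tool_rot: [0.978, 0.208, 0.0, 0.0]
ft_force: [-3.3, -1.8, 6.2]
finger_gap: 0.515
gripper_force: 42.4
```

Call:
move_arm:
  increments:
    - [[0.7, 0, 0, 0.0005, 0], [0.7, 0, 0, 0.0005, 0], [0.7, 0, 0, 0.0005, 0], [0.75, 0, 0, 0.02, 0], [0.75, 0, 0, 0.06, 0], [0.8, 0, 0, 0.11, 0], [0.8, 0.03, -0.035, 0.12, 0], [0.8, 0.055, -0.075, 0.12, 0], [0.8, 0.07, -0.12, 0.12, 0], [0.8, 0.07, -0.165, 0.12, 0]]

```text
t: 10.2
tool_pos: [0.5205, 0.0445, 0.1445]
tool_rot: [0.978, 0.209, 0.001, 0.0]
ft_force: [-0.3, 0.5, -1.1]
finger_gap: 0.8
gripper_force: 0.0
```

Run:
```python
from h import *
S=read_camera("scene");T=read_camera("top")
a=cv2.resize(S[140:220,200:300],None,fx=4,fy=4,interpolation=cv2.INTER_CUBIC)
b=cv2.resize(T[165:245,190:290],None,fx=4,fy=4,interpolation=cv2.INTER_CUBIC)
cv2.imwrite("pics/s4.png",np.hstack([a,b])[:,:,::-1])
print(get_state()["tool_pos"],get_state()["finger_gap"])
```

```text
[0.51917502 0.04151762 0.14376623] 0.8026611247025368
```

View pics/s4.png

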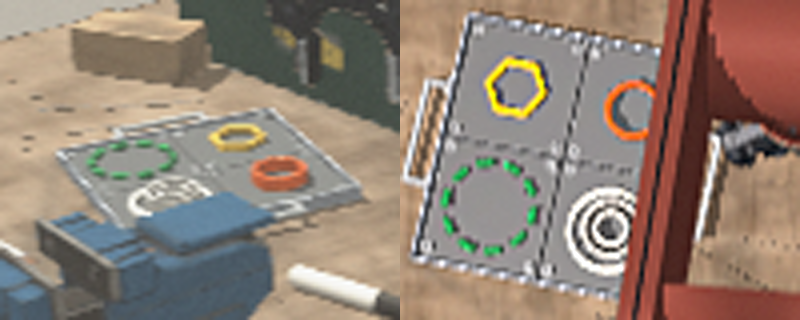

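The top-view crop shows the bearing centred in the white ring. On to the gear.

Call:
move_arm:
  increments:
    - [[0.6, 0, -0.045, 0, 0], [0.6, 0, -0.09, 0, 0], [0.5, -0.005, -0.135, 0, 0], [0.5, -0.01, -0.18, 0, 0], [0.4, -0.02, -0.225, 0, 0], [0.4, -0.025, -0.27, 0, 0], [0.4, -0.03, -0.315, 0, 0], [0.4, -0.04, -0.36, 0, 0], [0.4, -0.049, -0.405, 0, 0], [0.4, -0.049, -0.434, 0, 0]]

```text
t: 11.3
tool_pos: [0.4688, -0.3901, 0.1437]
tool_rot: [0.978, 0.207, -0.0, 0.0]
ft_force: [0.4, -0.7, -0.5]
finger_gap: 0.397
gripper_force: 0.0
```

Call:
move_arm:
  increments:
    - [[0.4, 0, 0, -0.04, 0], [0.4, 0, 0, -0.07, 0], [0.4, 0, 0, -0.09, 0], [0.4, 0, 0, -0.09, 0], [0.4, 0, 0, -0.09, 0]]

```text
t: 11.8
tool_pos: [0.47, -0.3872, 0.0538]
tool_rot: [0.978, 0.209, -0.0, -0.0]
ft_force: [-0.5, 0.5, -0.3]
finger_gap: 0.399
gripper_force: 0.0
```

Run:
```python
from h import *
S=read_camera("scene");T=read_camera("top")
b=cv2.resize(S[210:290,340:440],None,fx=6,fy=6,interpolation=cv2.INTER_CUBIC)
cv2.imwrite("pics/s5.png",b[:,:,::-1]);cv2.imwrite("pics/t5full.png",T[:,:,::-1]);cv2.imwrite("pics/s5full.png",S[:,:,::-1])
p=get_state()["tool_pos"];print(p,get_state()["finger_gap"])
for z in(p[2],p[2]-.01,.02,.012):print(proj("scene",[p[0],p[1],z]))
```

```text
[ 0.47095777 -0.38834478  0.05560775] 0.40194831834525235
[377.3 251. ]
[377.2 254.6]
[376.7 263.7]
[376.6 266.5]
```

View pics/s5.png

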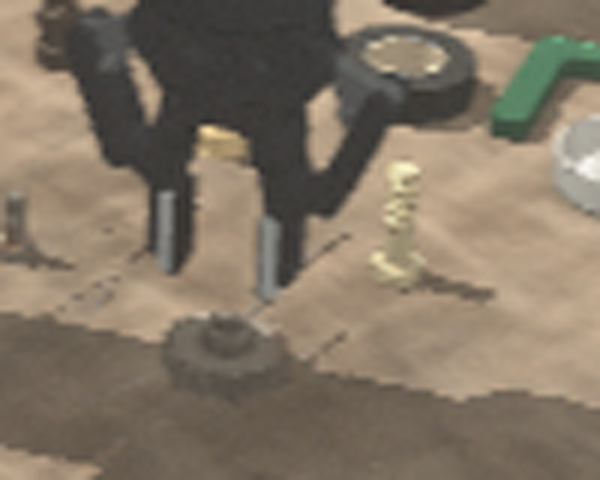

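Tips are at crop (165,270)/(268,297), with the hub top at (230,325), about 1 px right of the jaw centre. I'll shift 2 mm and probe down to the disc top.

Call:
move_arm:
  increments:
    - [[0.4, 0.0015, -0.001, -0.015, 0], [0.4, 0.0015, -0.001, -0.025, 0], [0.4, 0.0015, -0.001, -0.027, 0], [0.4, 0.0015, -0.001, -0.028, 0], [0.4, 0.0015, -0.001, -0.028, 0]]

```text
t: 12.4
tool_pos: [0.4711, -0.3887, 0.0256]
tool_rot: [0.978, 0.208, -0.0, -0.0]
ft_force: [-0.2, 0.5, 0.1]
finger_gap: 0.398
gripper_force: 0.0
```

Call:
move_arm:
  increments:
    - [[0.4, 0, 0, -0.001, 0], [0.4, 0, 0, -0.002, 0], [0.4, 0, 0, -0.002, 0], [0.4, 0, 0, -0.002, 0]]

```text
t: 12.8
tool_pos: [0.4713, -0.3888, 0.0239]
tool_rot: [0.978, 0.208, 0.0, 0.0]
ft_force: [0.0, 1.1, 0.2]
finger_gap: 0.399
gripper_force: 0.0
```

Call:
move_arm:
  increments:
    - [[0.4, 0, 0, -0.001, 0], [0.4, 0, 0, -0.0015, 0], [0.4, 0, 0, -0.0015, 0], [0.4, 0, 0, -0.0015, 0]]

```text
t: 13.2
tool_pos: [0.4712, -0.3887, 0.0223]
tool_rot: [0.978, 0.208, -0.0, -0.0]
ft_force: [0.2, 0.4, 1.1]
finger_gap: 0.4
gripper_force: 0.0
```

Call:
move_arm:
  increments:
    - [[0.4, 0, 0, -0.001, 0], [0.4, 0, 0, -0.0015, 0], [0.4, 0, 0, -0.0015, 0], [0.4, 0, 0, -0.0015, 0]]

```text
t: 13.6
tool_pos: [0.4713, -0.3888, 0.0222]
tool_rot: [0.978, 0.208, -0.0, -0.0]
ft_force: [-4.7, 3.0, 10.3]
finger_gap: 0.402
gripper_force: 5.2
```

Call:
move_arm:
  increments:
    - [[0.4, 0, 0, 0.003, 0], [0.4, 0, 0, 0.0048, 0], [0.1, 0, 0, 0.0048, 0], [0.1, 0, 0, 0.0048, 0], [0.1, 0, 0, 0.0048, 0], [0.1, 0, 0, 0.0048, 0], [0.1, 0, 0, 0.0048, 0], [0.1, 0, 0, 0.0048, 0]]
  squeeze: 50

```text
t: 14.4
tool_pos: [0.4714, -0.3889, 0.026]
tool_rot: [0.978, 0.208, 0.0, 0.0]
ft_force: [-0.7, 0.1, 5.6]
finger_gap: 0.191
gripper_force: 48.8
```

Call:
move_arm:
  increments:
    - [[0.1, 0, 0, 0.015, 0], [0.1, 0, 0, 0.055, 0], [0.1, 0.005, 0.015, 0.1, 0], [0.1, 0.01, 0.055, 0.12, 0], [0.1, 0.02, 0.1, 0.12, 0], [0.1, 0.03, 0.145, 0.12, 0], [0.1, 0.035, 0.19, 0.12, 0], [0.1, 0.04, 0.235, 0.12, 0], [0.1, 0.045, 0.28, 0.12, 0], [0.1, 0.05, 0.325, 0.12, 0]]

```text
t: 15.4
tool_pos: [0.5209, -0.0618, 0.146]
tool_rot: [0.978, 0.208, 0.0, 0.0]
ft_force: [1.5, -0.5, -1.8]
finger_gap: 0.192
gripper_force: 49.1
```

Call:
move_arm:
  increments:
    - [[0.1, 0, 0.045, 0, 0], [0.1, 0, 0.09, 0, 0], [0.1, 0, 0.135, 0, 0], [0.1, 0, 0.18, 0, 0], [0.1, -0.005, 0.225, 0, 0], [0.1, -0.02, 0.27, 0, 0], [0.1, -0.035, 0.315, 0, 0], [0.1, -0.05, 0.35, -0.01, 0], [0.1, -0.054, 0.372, -0.04, 0], [0.1, -0.054, 0.372, -0.08, 0]]

```text
t: 16.4
tool_pos: [0.4681, 0.3123, 0.0676]
tool_rot: [0.978, 0.21, 0.003, -0.001]
ft_force: [0.5, -0.7, -1.6]
finger_gap: 0.194
gripper_force: 49.1
```

Call:
move_arm:
  increments:
    - [[0.1, 0, 0, 0, 0], [0.1, 0, 0, 0, 0], [0.1, 0, 0, 0, 0]]

```text
t: 16.7
tool_pos: [0.4688, 0.3084, 0.0678]
tool_rot: [0.978, 0.208, 0.001, -0.0]
ft_force: [0.4, 0.1, -1.9]
finger_gap: 0.192
gripper_force: 49.1
```

Run:
```python
from h import *
S=read_camera("scene");T=read_camera("top")
a=cv2.resize(S[130:210,190:270],None,fx=5,fy=5,interpolation=cv2.INTER_CUBIC)
b=cv2.resize(T[165:245,180:260],None,fx=5,fy=5,interpolation=cv2.INTER_CUBIC)
cv2.imwrite("pics/s6.png",np.hstack([a,b])[:,:,::-1])
p=get_state()["tool_pos"];print(p,get_state()["finger_gap"])
print(proj("scene",[*p[:2],p[2]-.020]),proj("scene",[.467,.308,.014]))
```

```text
[0.46910035 0.30850725 0.06807854] 0.1915086272331004
[232.2 169.3] [232.6 178.7]
```

View pics/s6.png

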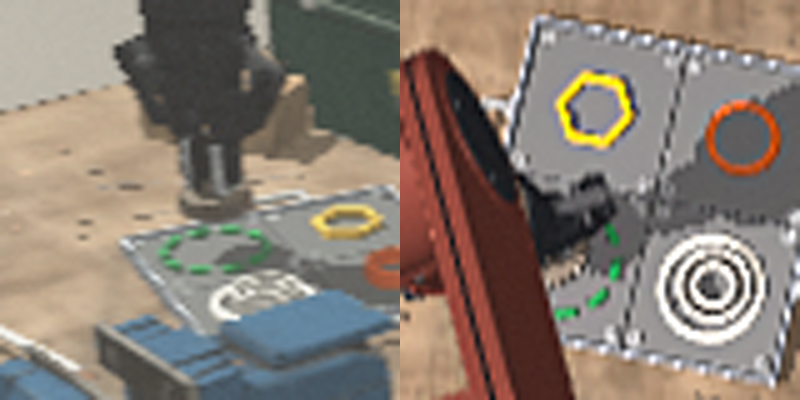

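The gear at crop (216,203) is aligned over the green crown at (215,249). Lowering.

Call:
move_arm:
  increments:
    - [[0.1, -0.001, 0, -0.012, 0], [0.1, -0.001, 0, -0.022, 0], [0.1, -0.001, 0, -0.026, 0], [0.1, -0.001, 0, -0.028, 0], [0.1, -0.001, 0, -0.03, 0], [0.1, -0.001, 0, -0.03, 0]]

```text
t: 17.4
tool_pos: [0.4663, 0.3083, 0.0355]
tool_rot: [0.978, 0.208, -0.0, -0.0]
ft_force: [0.4, 0.0, -0.6]
finger_gap: 0.189
gripper_force: 49.2
```

Call:
move_arm:
  increments:
    - [[0.1, 0, 0, -0.001, 0], [0.1, 0, 0, -0.001, 0], [0.1, 0, 0, -0.001, 0]]

```text
t: 17.7
tool_pos: [0.4666, 0.3085, 0.0351]
tool_rot: [0.978, 0.208, 0.0, -0.0]
ft_force: [0.5, 0.2, 1.7]
finger_gap: 0.194
gripper_force: 49.5
```

Call:
move_arm:
  increments:
    - [[0.4, 0, 0, 0.0005, 0], [0.4, 0, 0, 0.0005, 0], [0.4, 0, 0, 0.0005, 0], [0.4, 0, 0, 0.02, 0], [0.4, 0, 0, 0.06, 0], [0.5, 0.005, -0.01, 0.105, 0], [0.5, 0.025, -0.05, 0.12, 0], [0.6, 0.045, -0.09, 0.12, 0], [0.6, 0.06, -0.13, 0.12, 0], [0.6, 0.07, -0.175, 0.12, 0]]

```text
t: 18.7
tool_pos: [0.5372, 0.132, 0.1552]
tool_rot: [0.978, 0.209, 0.001, 0.0]
ft_force: [0.0, -0.1, -0.1]
finger_gap: 0.595
gripper_force: 0.0
```

Call:
move_arm:
  increments:
    - [[0.6, 0.005, -0.045, 0, 0], [0.6, 0.01, -0.09, 0, 0], [0.6, 0.015, -0.135, 0, 0], [0.6, 0.02, -0.18, 0, 0], [0.6, 0.025, -0.225, 0, 0], [0.6, 0.03, -0.27, 0, 0], [0.6, 0.04, -0.315, 0, 0], [0.6, 0.05, -0.355, 0, 0], [0.6, 0.06, -0.39, 0, 0], [0.6, 0.06, -0.39, -0.04, 0]]

```text
t: 19.7
tool_pos: [0.6012, -0.2643, 0.1212]
tool_rot: [0.978, 0.206, 0.005, 0.006]
ft_force: [1.5, -0.2, 0.5]
finger_gap: 0.601
gripper_force: 0.0
```

Call:
move_arm:
  increments:
    - [[0.6, 0, 0, -0.03, 0], [0.6, 0, 0, -0.03, 0], [0.6, 0, 0, -0.03, 0]]

```text
t: 20.0
tool_pos: [0.5958, -0.2564, 0.0843]
tool_rot: [0.978, 0.208, -0.001, -0.001]
ft_force: [0.2, -1.3, 0.6]
finger_gap: 0.607
gripper_force: 0.0
```

Run:
```python
from h import *
S=read_camera("scene");T=read_camera("top")
a=cv2.resize(S[170:250,330:410],None,fx=5,fy=5,interpolation=cv2.INTER_CUBIC)
b=cv2.resize(T[165:245,180:260],None,fx=5,fy=5,interpolation=cv2.INTER_CUBIC)
cv2.imwrite("pics/s7.png",np.hstack([a,b])[:,:,::-1])
p=get_state()["tool_pos"];print(p,get_state()["finger_gap"])
print([(proj("scene",[*p[:2],z])-[330,170])*5 for z in (p[2]-.007,.041,.0)])
```

```text
[ 0.59762773 -0.25718414  0.08694704] 0.602140369047836
[array([235.5, 187.5]), array([232.5, 251.5]), array([229.5, 317. ])]
```

View pics/s7.png

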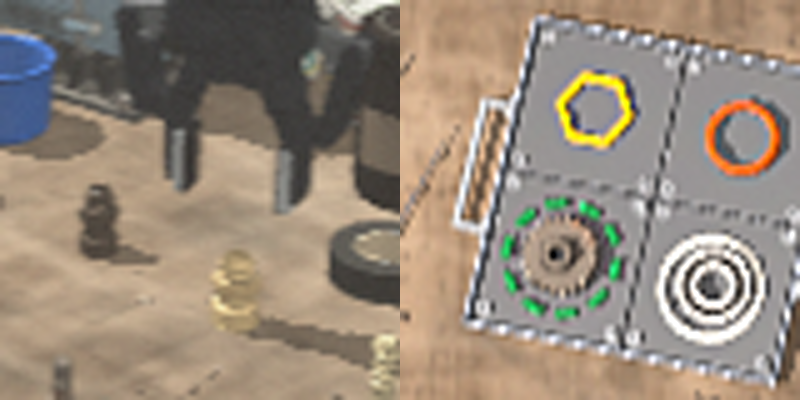

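The top crop shows the gear seated inside the green crown. In the scene crop the coupling (237,258 to 235,325) sits under the jaws, within ~3 mm. Descending to grip its hexagon.

Call:
move_arm:
  increments:
    - [[0.6, -0.001, -0.002, -0.02, 0], [0.6, -0.001, -0.002, -0.04, 0], [0.6, -0.001, -0.002, -0.0505, 0], [0.6, -0.001, -0.002, -0.0505, 0], [0.1, -0.001, -0.002, -0.0505, 0], [0.1, -0.001, -0.002, -0.0505, 0], [0.1, -0.001, -0.002, -0.0505, 0], [0.1, -0.001, -0.002, -0.0505, 0], [0.1, -0.001, -0.002, -0.0505, 0], [0.1, -0.001, -0.002, -0.0505, 0]]
  squeeze: 40

```text
t: 21.1
tool_pos: [0.5964, -0.2593, 0.0361]
tool_rot: [0.978, 0.208, 0.001, 0.001]
ft_force: [-1.1, 1.5, 6.2]
finger_gap: 0.257
gripper_force: 39.0
```

Call:
move_arm:
  increments:
    - [[0.1, 0, 0, 0.015, 0], [0.1, 0, 0, 0.055, 0], [0.1, -0.01, 0.01, 0.1, 0], [0.1, -0.03, 0.05, 0.12, 0], [0.1, -0.045, 0.09, 0.12, 0], [0.1, -0.055, 0.135, 0.12, 0], [0.1, -0.06, 0.18, 0.12, 0], [0.1, -0.06, 0.225, 0.12, 0], [0.1, -0.06, 0.27, 0.12, 0], [0.1, -0.06, 0.315, 0.12, 0]]

```text
t: 22.1
tool_pos: [0.5352, 0.058, 0.1555]
tool_rot: [0.978, 0.208, 0.001, 0.0]
ft_force: [1.3, -0.1, -0.4]
finger_gap: 0.252
gripper_force: 39.3
```

Call:
move_arm:
  increments:
    - [[0.1, 0, 0.045, 0, 0], [0.1, 0.004, 0.085, 0, 0], [0.1, 0.008, 0.12, 0, 0], [0.1, 0.008, 0.139, 0, 0], [0.1, 0.008, 0.139, -0.04, 0], [0.1, 0.008, 0.139, -0.07, 0], [0.1, 0.008, 0.139, -0.07, 0], [0.1, 0.008, 0.139, -0.07, 0]]

```text
t: 22.9
tool_pos: [0.5432, 0.1952, 0.0848]
tool_rot: [0.978, 0.208, -0.0, 0.0]
ft_force: [0.1, -0.5, -0.5]
finger_gap: 0.252
gripper_force: 39.4
```

Run:
```python
from h import *
S=read_camera("scene");T=read_camera("top")
a=cv2.resize(S[140:210,230:300],None,fx=6,fy=6,interpolation=cv2.INTER_CUBIC)
cv2.imwrite("pics/s8.png",a[:,:,::-1])
p=get_state()["tool_pos"];print(p,get_state()["finger_gap"])
print((proj("scene",[*p[:2],p[2]-.0361])-[230,140])*6+2.5,(proj("scene",[.5435,.195,.021])-[230,140])*6+2.5)
```

```text
[0.54489864 0.19540993 0.08661014] 0.2569000131312108
[236.5 199.3] [237.7 249.1]
```

View pics/s8.png

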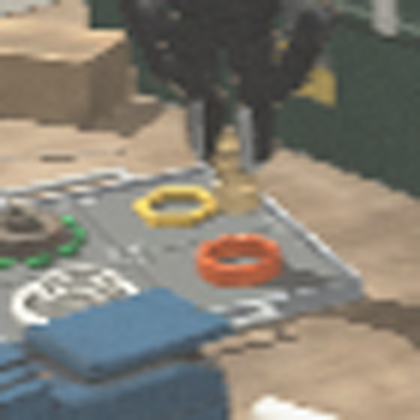

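The upright coupling base at crop (239,203) sits above the orange rim centre at (239,250); it's aligned. Lowering.

Call:
move_arm:
  increments:
    - [[0.1, 0, 0, -0.015, 0], [0.1, 0, 0, -0.028, 0], [0.1, 0, 0, -0.034, 0], [0.1, 0, 0, -0.036, 0], [0.1, 0, 0, -0.038, 0], [0.1, 0, 0, -0.039, 0], [0.1, 0, 0, -0.039, 0]]

```text
t: 23.7
tool_pos: [0.5435, 0.1954, 0.0454]
tool_rot: [0.978, 0.208, 0.0, -0.0]
ft_force: [-0.8, 0.5, -0.3]
finger_gap: 0.254
gripper_force: 39.4
```

Call:
move_arm:
  increments:
    - [[0.1, 0, 0, -0.001, 0], [0.1, 0, 0, -0.001, 0], [0.1, 0, 0, -0.001, 0]]

```text
t: 24.0
tool_pos: [0.5438, 0.1955, 0.0451]
tool_rot: [0.978, 0.208, 0.001, -0.0]
ft_force: [-2.1, 0.3, 5.7]
finger_gap: 0.256
gripper_force: 40.2
```

Call:
move_arm:
  increments:
    - [[0.45, 0, 0, 0.001, 0], [0.45, 0, 0, 0.001, 0], [0.45, 0, 0, 0.001, 0], [0.45, 0, 0, 0.02, 0], [0.45, 0, 0, 0.06, 0], [0.5, 0, -0.01, 0.105, 0], [0.5, 0, -0.05, 0.12, 0], [0.5, 0, -0.095, 0.12, 0], [0.5, 0, -0.14, 0.12, 0], [0.5, 0, -0.185, 0.12, 0]]

```text
t: 25.0
tool_pos: [0.5431, 0.0088, 0.1644]
tool_rot: [0.978, 0.209, 0.0, 0.0]
ft_force: [1.0, -0.8, 1.4]
finger_gap: 0.5
gripper_force: 0.0
```

Call:
move_arm:
  increments:
    - [[0.5, 0, -0.045, 0, 0], [0.5, 0, -0.09, 0, 0], [0.5, 0, -0.135, 0, 0], [0.5, 0.005, -0.18, 0, 0], [0.5, 0.01, -0.225, 0, 0], [0.5, 0.015, -0.27, 0, 0], [0.5, 0.02, -0.315, 0, 0], [0.5, 0.025, -0.36, 0, 0], [0.5, 0.0315, -0.397, 0, 0], [0.5, 0.0315, -0.397, -0.04, 0]]

```text
t: 26.0
tool_pos: [0.578, -0.3953, 0.1308]
tool_rot: [0.978, 0.206, 0.004, 0.006]
ft_force: [0.4, -0.3, 0.6]
finger_gap: 0.5
gripper_force: 0.0
```

Call:
move_arm:
  increments:
    - [[0.5, 0, 0, -0.02, 0], [0.5, 0, 0, -0.02, 0], [0.5, 0, 0, -0.02, 0]]

```text
t: 26.3
tool_pos: [0.5745, -0.3865, 0.1038]
tool_rot: [0.978, 0.208, -0.0, -0.0]
ft_force: [0.8, -0.8, -0.3]
finger_gap: 0.501
gripper_force: 0.0
```

Run:
```python
from h import *
S=read_camera("scene");T=read_camera("top")
a=cv2.resize(S[190:270,360:440],None,fx=5,fy=5,interpolation=cv2.INTER_CUBIC)
b=cv2.resize(T[165:245,190:270],None,fx=5,fy=5,interpolation=cv2.INTER_CUBIC)
cv2.imwrite("pics/s9.png",np.hstack([a,b])[:,:,::-1])
p=get_state()["tool_pos"];print(p,get_state()["finger_gap"])
print([(proj("scene",[*p[:2],z])-[360,190])*5+2 for z in (p[2]-.009,.053,.0)])
```

```text
[ 0.57579561 -0.38724635  0.10616822] 0.4987936821522602
[array([244.5, 162.5]), array([238.5, 240.5]), array([231.5, 331. ])]
```

View pics/s9.png

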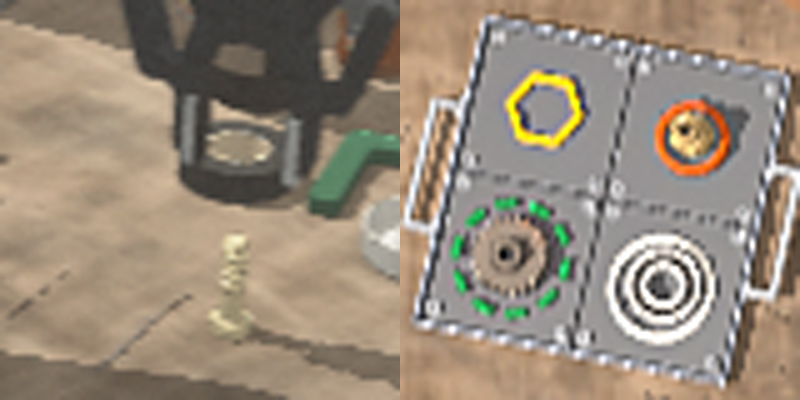

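The top crop shows the coupling upright inside the orange collar, with the gear and bearing seated. The bolt (236,240 to 230,328) is centred under the jaws.

Call:
move_arm:
  increments:
    - [[0.5, -0.0005, 0, -0.03, 0], [0.5, -0.0005, 0, -0.055, 0], [0.5, -0.0005, 0, -0.066, 0], [0.5, -0.0005, 0, -0.066, 0], [0, -0.0005, 0, -0.066, 0], [0, -0.0005, 0, -0.066, 0], [0, -0.0005, 0, -0.066, 0], [0, -0.0005, 0, -0.066, 0], [0, -0.0005, 0, -0.066, 0], [0, -0.0005, 0, -0.066, 0]]
  squeeze: 35

```text
t: 27.4
tool_pos: [0.5753, -0.3876, 0.0401]
tool_rot: [0.978, 0.208, 0.001, 0.001]
ft_force: [0.6, -0.3, 6.2]
finger_gap: 0.124
gripper_force: 34.8
```

Call:
move_arm:
  increments:
    - [[0, 0, 0, 0, 0], [0, 0, 0, 0, 0], [0, 0, 0, 0, 0]]

```text
t: 27.7
tool_pos: [0.5753, -0.3876, 0.0401]
tool_rot: [0.978, 0.208, 0.001, 0.001]
ft_force: [-0.4, -0.3, 6.1]
finger_gap: 0.127
gripper_force: 34.8
```

Call:
move_arm:
  increments:
    - [[0, 0, 0, 0.015, 0], [0, 0, 0, 0.055, 0], [0, -0.005, 0.01, 0.1, 0], [0, -0.015, 0.05, 0.125, 0], [0, -0.025, 0.09, 0.125, 0], [0, -0.03, 0.135, 0.125, 0], [0, -0.035, 0.18, 0.125, 0], [0, -0.035, 0.225, 0.125, 0], [0, -0.035, 0.27, 0.125, 0], [0, -0.035, 0.315, 0.125, 0]]

```text
t: 28.7
tool_pos: [0.5389, -0.0701, 0.1641]
tool_rot: [0.978, 0.208, 0.0, 0.0]
ft_force: [0.8, 0.4, 0.1]
finger_gap: 0.122
gripper_force: 34.3
```

Call:
move_arm:
  increments:
    - [[0, 0, 0.045, 0, 0], [0, 0, 0.09, 0, 0], [0, 0, 0.135, 0, 0], [0, 0.005, 0.18, 0, 0], [0, 0.01, 0.225, 0, 0], [0, 0.015, 0.27, 0, 0], [0, 0.02, 0.315, 0, 0], [0, 0.022, 0.345, 0, 0], [0, 0.022, 0.361, 0, 0], [0, 0.022, 0.361, -0.03, 0]]

```text
t: 29.7
tool_pos: [0.5643, 0.2925, 0.1383]
tool_rot: [0.978, 0.21, 0.005, -0.001]
ft_force: [1.9, 0.9, -0.7]
finger_gap: 0.122
gripper_force: 34.3
```

Call:
move_arm:
  increments:
    - [[0, 0, 0, -0.03, 0], [0, 0, 0, -0.045, 0], [0, 0, 0, -0.045, 0], [0, 0, 0, -0.045, 0]]

```text
t: 30.1
tool_pos: [0.5617, 0.2888, 0.0889]
tool_rot: [0.978, 0.208, 0.0, 0.0]
ft_force: [-0.2, -0.1, 0.5]
finger_gap: 0.124
gripper_force: 34.3
```

Run:
```python
from h import *
S=read_camera("scene");T=read_camera("top")
a=cv2.resize(S[130:200,220:290],None,fx=6,fy=6,interpolation=cv2.INTER_CUBIC)
cv2.imwrite("pics/s10.png",a[:,:,::-1])
p=get_state()["tool_pos"];print(p,get_state()["finger_gap"])
print((proj("scene",[*p[:2],p[2]-.0401])-[220,130])*6+2.5,(proj("scene",[.5615,.2895,.015])-[220,130])*6+2.5)
```

```text
[0.56264528 0.28938025 0.09022062] 0.12770061642140831
[233.5 204.7] [235.3 261.1]
```

View pics/s10.png

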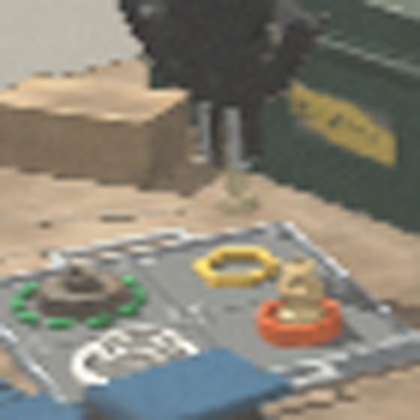

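The bolt head at crop (238,208) hangs above the yellow hexagon at (236,265); it's aligned. Lowering.

Call:
move_arm:
  increments:
    - [[0, -0.001, 0, -0.015, 0], [0, -0.001, 0, -0.028, 0], [0, -0.001, 0, -0.034, 0], [0, -0.001, 0, -0.036, 0], [0, -0.001, 0, -0.038, 0], [0, -0.001, 0, -0.039, 0], [0, -0.001, 0, -0.039, 0]]

```text
t: 30.9
tool_pos: [0.5605, 0.2894, 0.0494]
tool_rot: [0.978, 0.208, 0.0, -0.0]
ft_force: [0.0, 0.5, -0.2]
finger_gap: 0.122
gripper_force: 34.4
```

Call:
move_arm:
  increments:
    - [[0, 0, 0, -0.001, 0], [0, 0, 0, -0.001, 0], [0, 0, 0, -0.001, 0]]

```text
t: 31.2
tool_pos: [0.5608, 0.2895, 0.0491]
tool_rot: [0.978, 0.208, 0.001, -0.0]
ft_force: [-0.6, -1.0, 6.3]
finger_gap: 0.122
gripper_force: 34.8
```

Call:
move_arm:
  increments:
    - [[0.35, 0, 0, 0.001, 0], [0.35, 0, 0, 0.001, 0], [0.35, 0, 0, 0.001, 0], [0.35, 0, 0, 0.02, 0], [0.35, 0, 0, 0.06, 0], [0.4, 0, -0.01, 0.105, 0], [0.4, 0, -0.05, 0.12, 0], [0.4, 0, -0.095, 0.12, 0], [0.4, 0, -0.14, 0.12, 0], [0.4, 0, -0.185, 0.12, 0]]

```text
t: 32.2
tool_pos: [0.56, 0.1028, 0.1683]
tool_rot: [0.978, 0.209, 0.0, 0.0]
ft_force: [1.1, 0.6, 0.2]
finger_gap: 0.401
gripper_force: 0.0
```

Call:
move_arm:
  increments:
    - [[0.4, 0, -0.04, 0.02, 0], [0.4, 0, -0.08, 0.04, 0], [0.4, 0, -0.12, 0.06, 0], [0.4, 0, -0.15, 0.07, 0], [0.4, 0, -0.15, 0.07, 0], [0.4, 0, -0.15, 0.07, 0], [0.4, 0, -0.15, 0.07, 0]]

```text
t: 32.9
tool_pos: [0.5597, -0.0447, 0.2371]
tool_rot: [0.978, 0.209, -0.001, -0.001]
ft_force: [0.5, 0.2, 0.4]
finger_gap: 0.4
gripper_force: 0.0
```

Run:
```python
from h import *
S=read_camera("scene");T=read_camera("top")
a=cv2.resize(S[140:220,210:290],None,fx=5,fy=5,interpolation=cv2.INTER_CUBIC)
b=cv2.resize(T[165:245,190:270],None,fx=5,fy=5,interpolation=cv2.INTER_CUBIC)
c=cv2.resize(S[195:255,310:390],None,fx=2.5,fy=2.5,interpolation=cv2.INTER_CUBIC)
im=np.hstack([a,b]);z=np.zeros((150,800,3),np.uint8);z[:,:200]=c
cv2.imwrite("pics/s11.png",np.vstack([im,z])[:,:,::-1])
s=get_state();print(s["t"],s["tool_pos"],s["ft_force"])
```

```text
33.0 [ 0.5597879  -0.04437871  0.23712508] [ 0.32172316  0.00945039 -0.20225889]
```

View pics/s11.png

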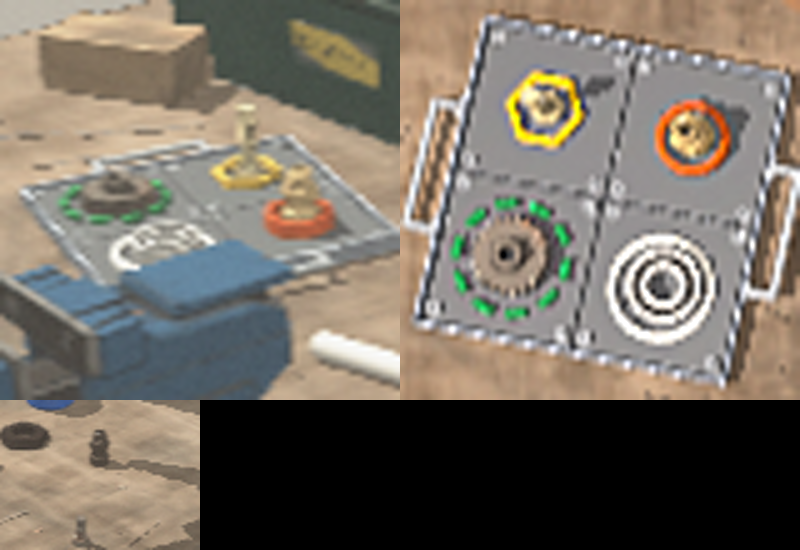

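All four parts sit inside their nests: bolt (545,105), coupling (690,132), gear (510,252) and bearing (661,287) in the picture. Both scrap pieces are still standing in their places.

```bash
python3 -c "
from bench import *
print(sign_off())"
```

```text
the job is handed in; nothing more can be done
None
```

The bearing, gear, brass coupling and yellow bolt are each seated in their nests and released, both scrap pieces were left standing where they were, and the job was handed in at about 33 s.

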